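# Press a steel flask onto the polishing pad through its sprung ring

## Task

Pull the door of the blue dust box all the way down, take the round steel flask out of the box, and push the door fully shut again to keep the grinding dust out. Seat the flask upright in the brass sprung ring of the polishing stand and press it down until its foot bears on the felt pad below, and finish while still holding it pressed there, not letting go. Leave the paste jar, the grinding disc and the brass finial where they are.

Things in the scene. Friction and masses are not known exactly. Their poses are not given: they have to be found in the camera images.
- dustbox: Blue metal dust box, fixed. Origin: centre of the inner footprint, on the bench; its -x is the front, closed by the sloping door. Inside 165 deep (x -82.5 to 82.5), 170 wide, floor 6 up; side walls (8 thick) rise at 45 degrees from 50 high in front to the 215 back wall. The flask stands on the floor, about 17 behind the origin; more room for a gripper at its sides than to the back wall.
- door (a joint): Angle of the bottom-hinged flat aluminium door, rad. 0 = shut, leaning back at 45 degrees on the box's slope; it grows as the top edge is pulled up, over and down to the front (box -x); 1.571 = fully down at its stop, leaning 45 degrees out to the front, with the box free from above. A stiff hinge: it stays wherever it is left (about 3 N at the handle moves it); at the start it may stand a little ajar.
- door_hinge (a point): Middle of the door's hinge line, at the box's front lower lip, 50 above the bench; the line runs along the box's y. Axes as the box's, fixed.
- door_handle (a point): Middle of the door's orange round handle bar (12 thick, 98 clear between its two posts), parallel to the hinge, 272 from the hinge line and 40 beyond the door's free edge (door 8 thick, 186 wide), free on both sides for fingers from above. Moves with the door: seen from the hinge, shut it lies back at 44 degrees from vertical, fully down to the front at 46.
- flask: Round steel flask, 110 tall, about 0.28 kg (0.2 to 0.4): ball-shaped body 68 across (centre 30 above the foot) on a flat foot 32 across, neck 24 across from 62 to 98, black cap 30 across from 98 to 110. Bottom-heavy, so it stays upright by itself in the ring. Origin: centre of the foot; z up through the neck.
- stand: Polishing stand fixed to the bench: green round base 130 across, 28 high, with three guide pins (tops 86 above the bench, 51 from the axis). Origin: centre of its underside; the ring and the pad are on its vertical axis.
- ring_top (a point): Centre of the upper face of the brass sprung ring (hole 50 across, 88 outside, 10 thick), 85 above the bench when up; moves with the ring. The flask's ball sits in the hole, its foot then 7 below this point.
- ring (a joint): How far the ring is pressed down, m: 0 = up, 0.020 = its limit. Spring: 5 N to start, rising 0.52 N per mm. The ring carries the flask's weight unmoved. With the flask seated its foot meets the pad at about 0.014 (12 N in all).
- pad: Grey felt pad, 36 across, 13 thick, rigid, fixed on the stand's axis inside the ring. Origin: centre of its underside; its top is 63 above the bench.
- paste: White jar with red lid, 60 across, 70 tall, loose. Origin: centre of its underside. Leave it alone.
- disc: Reddish grinding disc lying flat, 100 across, 12 thick, loose. Origin: centre of its underside. Leave it alone.
- finial: Small turned brass finial standing up, 44 across, 60 tall, loose. Origin: centre of its underside. Leave it alone.
Things that resemble listed ones, but are neither listed nor needed, are in the scene too. There is more than one size of the stand; the one meant has the size given above.

How it is judged:
By the outcome, as a careful person would: the job done as asked, in the order asked, and still so for the second after the job is handed in, while the arm keeps its last pose, push and grip.
It also fails if it takes over 72 s, if anything falls off the work surface, if the arm or the gripper's body presses on something with over 40 N, if the wrist force passes 120 N, or if a joint passes its speed limit or range.

## Robot

A 6-joint arm with a two-finger parallel gripper is mounted at the origin on the work surface. World frame = base frame: x ahead of the robot, y to its left, z up, the work surface at z = 0. Lengths are in m, angles in rad, forces in N, time in s.
With the tool pointing down it reaches from about 0.35 to 0.85 m from the base axis. Payload 8.1 kg.
Tool frame: the origin (TCP) lies on the centre line of the jaws, within the pads' length; the fingertips stand robot.tips_ahead ahead of it and the grasp point (between the pads) lies 8 mm behind it (robot.tips_ahead is the distance from the TCP to the fingertips, in m); z points along the fingers, y is the direction in which the jaws open and shut (so a half turn about z gives the same grasp; the last joint's range is limited). The gripper opens to 93 mm and grips with 3 to 60 N. Pads are 15 mm wide; open, the fingers measure 128 mm over their backs; the gripper's body (75 mm by 188 mm) begins 65 mm behind the grasp point.
Start: joints at [1.083, 0.13, 1.488, -0, 1.523, -0.085], TCP at [0.235, 0.552, 0.23] pointing down, gripper open.
Joint ranges: [-2.96, 2.96], [-0.89, 2.26], [0.02, 2.5], [-1.34, 4.48], [0, 2.73], [-2.66, 2.66]. Speed limits (rad/s): [2.39, 2.39, 2.79, 3.14, 3.14, 3.14].

## Interface

Orientations are given as a rotation vector (axis times angle).
In Python, from plant import monitor, eyes, job, robot gives the robot as it stands.
- The arm moves only by the tool servo_tool, never from a script. Its argument "plan" is a list that holds one entry, the list of rows, each a list of 7 numbers: the closure, from -1 (fully open) to 1 (shut), so that 0 is half open, then the shift along the world's x, y, z in mm, then the turn, a rotation vector about the world's x, y, z in rad. In form: [[[hand, dx, dy, dz, ax, ay, az], ...]]. A call has 1 to 12 rows; each row shifts and turns the commanded pose from where the row before left it; what a row does not reach is not made up. A row lasts 1/10 s, in which the tool goes at most 50 mm and 8.59 degrees, less where a joint would pass 70% of its speed; a pose out of reach is approached as far as the arm can. A call with a gripper value outside its range is refused whole. The fingers move at their own pace and stop on an object; "force" is the grip in N (left out, the last holds). Time passes only in rows, so rows that do not move let the fingers close. It gives the time, the measured TCP pose, the force and the opening at its end, in the units of the state.
- monitor.read_state(): the state, without advancing time (a new reading comes with each control period).
- eyes.read_camera(name): name is "scene" or "side" or "wrist"; returns the picture (400x640x3 uint8, red, green, blue); there is no depth.
- eyes.camera_info(name): a dict with "mtx" (3x3 intrinsics, pixels), "D" ([k1, k2, p1, p2, k3] as OpenCV has them; the pictures are not rectified), "R" (3x3) and "t" (3): a world point X has camera coordinates R X + t. Camera axes: x right, y down, z forward; pixel columns grow to the right and rows downward; lengths in m; the calibration is good to about 2 mm. A picture is of the moment at which its call begins: read the wrist's pose just before it. camera_info takes no time and is no camera call; for the wrist camera it gives the pose at the moment of the call.
- job.close_job(): hands the job in, once; it reports no verdict.
The state is a dict: "t": time; "q": joint angles; "dq": joint speeds; "joint_torque": joint torques, N m; "tool_pos": TCP position; "orientation": TCP orientation; "force": force on the tool from outside, world axes, zero at the start; "wrist_torque": the same for the moment, N m; "opening": finger opening in m.
Only numpy, scipy, OpenCV 4.12 (cv2) and the standard library are available. Lean on these libraries where they do the work, as an engineer would, in place of code of your own. Each camera call takes 0.05 s, during which the arm holds its last target. There are 200 camera calls.

## Working session

There is one attempt and no reset: what is moved stays moved. The work goes in short steps, Python scripts to look and compute and a tool call to move; the robot and the scene stay as the last step left them, time stands still between calls to the robot, and variables do not carry over. Pictures are saved under pics/ and viewed, about 8 in all and at most 12, crops included, and the job is handed in when it is done.

Besides the shell and the picture viewer there is one more tool, called after "Call:" in YAML: its name, and indented under it one key for each argument. servo_tool: Moves the arm, as the interface text tells. Its arguments: {"type":"object","properties":{"plan":{"type":"array"},"force":{"type":"number"}},"required":["plan"]}

```bash
mkdir -p pics; ls; python3 - <<'E'
from plant import monitor, eyes, job, robot
import cv2,numpy as np
print(robot.tips_ahead, monitor.read_state())
for n in ("scene","side"):
    i=eyes.camera_info(n);print(n,{k:np.round(v,3).tolist() for k,v in i.items()})
    cv2.imwrite(f"pics/{n}0.png",eyes.read_camera(n)[:,:,::-1])
E
```

```text
pics
0.011 {'t': 0.0, 'q': array([ 1.08260396e+00,  1.31144248e-01,  1.48924107e+00, -1.31332557e-05,
        1.52298163e+00, -8.53876665e-02]), 'dq': array([ 8.39454031e-04, -5.80023178e-05, -7.11363026e-04, -1.09111523e-03,
        8.48493710e-04, -9.25215203e-05]), 'joint_torque': array([ 1.55712689e-03, -5.59861887e+01, -4.91751981e+01,  7.69927120e-02,
        3.57653957e-02, -1.06527025e-04]), 'tool_pos': array([0.23492898, 0.55152158, 0.22861851]), 'orientation': array([-6.28356184e-01, -3.07761133e+00,  2.67863063e-03]), 'force': array([-0.659933  ,  0.04011995,  0.41054264]), 'wrist_torque': array([-0.02803688,  0.00012728,  0.01725962]), 'opening': 0.09333591205931524}
scene {'mtx': [[399.433, 0.0, 316.046], [0.0, 399.433, 204.783], [0.0, 0.0, 1.0]], 'D': [0.012, 0.0, 0.0, 0.0, 0.0], 'R': [[0.285, 0.958, 0.018], [0.683, -0.19, -0.706], [-0.673, 0.213, -0.708]], 't': [-0.139, -0.285, 1.554]}
side {'mtx': [[472.162, 0.0, 324.035], [0.0, 472.162, 203.305], [0.0, 0.0, 1.0]], 'D': [-0.008, 0.0, 0.0, 0.0, 0.0], 'R': [[-0.798, -0.603, -0.002], [-0.466, 0.619, -0.632], [0.383, -0.503, -0.775]], 't': [0.463, 0.388, 1.152]}
```

View pics/scene0.png

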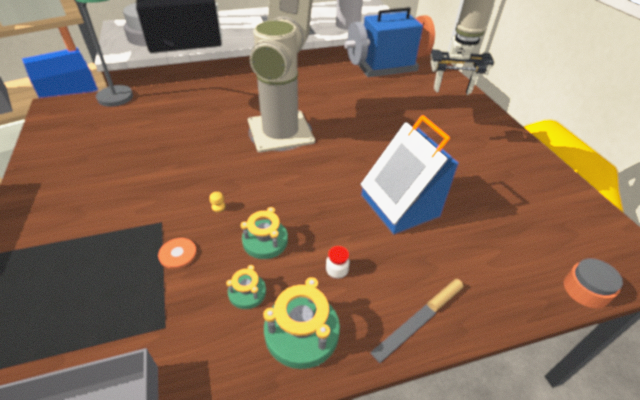

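View pics/side0.png

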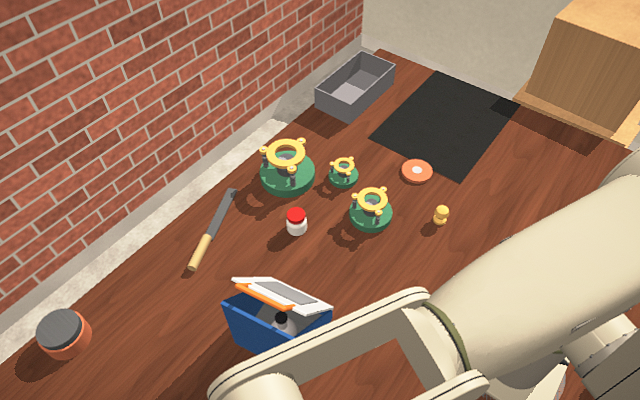

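The scene view shows the box around (410,180), with the door nearly shut and the orange handle at (432,135). There are three green stands, at (265,235), (246,288) and (302,325). The jar is at (338,262), the disc at (178,252) and the finial at (217,200). In the side view the door's top edge is at (280,290), with the flask cap visible at (281,318).

```bash
cat > h.py <<'E'
from plant import monitor, eyes, job, robot
import cv2,numpy as np
from scipy.spatial.transform import Rotation as Ro
def rays(info,uv):
    p=cv2.undistortPoints(np.float64(uv).reshape(-1,1,2),info["mtx"],info["D"]).reshape(-1,2)
    R,t=np.array(info["R"]),np.array(info["t"]).ravel()
    return -R.T@t,np.c_[p,np.ones(len(p))]@R
def plane(info,uv,z):
    c,d=rays(info,uv);return c+d*((z-c[2])/d[:,2])[:,None]
def tri(i1,uv1,i2,uv2):
    A=[];b=[]
    for i,uv in((i1,uv1),(i2,uv2)):
        c,d=rays(i,[uv]);d=d[0]/np.linalg.norm(d[0]);P=np.eye(3)-np.outer(d,d);A.append(P);b.append(P@c)
    X=np.linalg.lstsq(np.vstack(A),np.hstack(b),rcond=None)[0]
    return X,np.abs(np.vstack(A)@X-np.hstack(b)).max()
def proj(i,X):
    R,t=np.array(i["R"]),np.array(i["t"],float)
    return cv2.projectPoints(np.float64(X).reshape(-1,1,3),cv2.Rodrigues(R)[0],t,i["mtx"],i["D"])[0].reshape(-1,2)
def hsv(im):return cv2.cvtColor(im,cv2.COLOR_RGB2HSV)
E
python3 - <<'E'
from h import *
S=eyes.camera_info("scene");D=eyes.camera_info("side")
for n,i in(("scene",S),("side",D)):
    im=cv2.imread(f"pics/{n}0.png")[:,:,::-1];h=hsv(im)
    for nm,lo,hi,z in(("green",(60,80,40),(95,255,255),.028),("yellow",(20,120,120),(30,255,255),.083)):
        m=cv2.inRange(h,lo,hi)
        k,l,st,c=cv2.connectedComponentsWithStats(m)
        for j in range(1,k):
            if st[j][4]<80:continue
            ys,xs=np.where(l==j);w=plane(i,np.c_[xs,ys],z)
            print(n,nm,st[j],"xy",(w.max(0)+w.min(0))[:2]/2,"ext",np.ptp(w,axis=0)[:2])
a=cv2.resize(cv2.imread("pics/scene0.png")[105:240,345:465],None,fx=3.3,fy=3.3,interpolation=cv2.INTER_CUBIC)
b=cv2.resize(cv2.imread("pics/side0.png")[265:365,212:342],None,fx=3,fy=3,interpolation=cv2.INTER_CUBIC)
print(a.shape,b.shape)
o=np.zeros((446,800,3),np.uint8);o[:a.shape[0],:a.shape[1]]=a;o[:b.shape[0],400:400+b.shape[1]]=b
cv2.imwrite("pics/c1.png",o)
E
```

```text
scene green [243 226  44  32 718] xy [ 0.55656218 -0.16672725] ext [0.10167859 0.12553357]
scene green [229 279  36  29 467] xy [ 0.70868359 -0.24503461] ext [0.07380596 0.09090723]
scene green [288 298  27  15 178] xy [ 0.77506753 -0.12661518] ext [0.0431814  0.06541551]
scene green [ 265  307   74   61 1987] xy [ 0.86206867 -0.13771357] ext [0.12873821 0.17588579]
scene yellow [421 117  27  30  80] xy [0.25380629 0.5101462 ] ext [0.1798983  0.05288992]
scene yellow [ 524  120   99   92 2975] xy [0.53165334 0.907852  ] ext [0.46218485 0.14578999]
scene yellow [210 192  13  19 159] xy [ 0.40840696 -0.28051454] ext [0.07718182 0.03267507]
scene yellow [241 208  39  29 518] xy [ 0.53376084 -0.17471828] ext [0.10571875 0.10241021]
scene yellow [227 266  32  27 390] xy [ 0.70304514 -0.25054874] ext [0.07722482 0.07514372]
scene yellow [ 264  278   66   60 1789] xy [ 0.81772063 -0.14558562] ext [0.15570425 0.14888985]
side green [ 260  156   54   41 1251] xy [ 0.82725564 -0.1315058 ] ext [0.18425222 0.19173779]
side green [329 168  29  20 331] xy [ 0.67813485 -0.23003838] ext [0.09122081 0.09989081]
side green [350 200  42  33 702] xy [ 0.52512482 -0.15328186] ext [0.12775072 0.13360742]
side yellow [260 138  46  33 570] xy [ 0.8583422 -0.1719756] ext [0.14890834 0.14414174]
side yellow [330 157  24  18 161] xy [ 0.67674444 -0.23183727] ext [0.07881444 0.07047301]
side yellow [352 187  36  28 337] xy [ 0.53363011 -0.17162967] ext [0.10626198 0.10721495]
(446, 396, 3) (300, 390, 3)
```

View pics/c1.png

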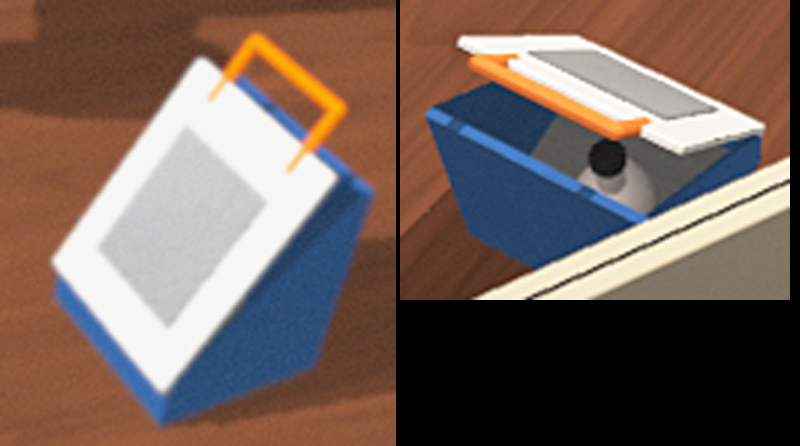

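The crop shows the handle bar ends at scene (422,116) and (449.5,137), and side (293,307) and (236,286). The front-bottom box corners are at scene (394.4,233.8) and (362,194), and the back-right bottom corner at (440.5,216). The door is slightly ajar.

```bash
python3 - <<'E'
from h import *
S=eyes.camera_info("scene");D=eyes.camera_info("side")
L=tri(S,(422.3,117),D,(292.5,306.5));R=tri(S,(449,138),D,(237,287))
print("handle",L,R)
f=plane(S,[(394.4,233.8),(362.3,194.4),(440.5,216.2)],0);print(f)
t=tri(S,(458,162.6),D,(221.3,302.3));print("backtop",t)
d=R[0]-L[0];print("bar dir",d,"len",np.linalg.norm(d),"ang",np.degrees(np.arctan2(d[1],d[0])))
e=f[0]-f[1];print("front dir",e,np.linalg.norm(e),np.degrees(np.arctan2(e[1],e[0])))
e=f[2]-f[0];print("side dir",np.linalg.norm(e),np.degrees(np.arctan2(e[1],e[0])))
E
```

```text
handle (array([0.42840338, 0.31850613, 0.28071516]), np.float64(0.006909870361744286)) (array([0.54317685, 0.34666773, 0.27998509]), np.float64(0.000764953954984493))
[[ 6.03135566e-01  2.10254179e-01  0.00000000e+00]
 [ 4.17857264e-01  1.79658059e-01  0.00000000e+00]
 [ 5.75458785e-01  3.79558746e-01 -1.11022302e-16]]
backtop (array([0.57634153, 0.37371845, 0.21630879]), np.float64(0.0006292808565410701))
bar dir [ 0.11477347  0.02816161 -0.00073006] len 0.1181801973538168 ang 13.786128039367918
front dir [0.1852783  0.03059612 0.        ] 0.18778757078964037 9.376971321272281
side dir 0.1715518597885172 99.28421064490145
```

Call:
servo_tool:
  plan:
    - [[-1,0,0,50,0,0,0],[-1,0,0,50,0,0,0.08],[-1,31,-27,15,0,0,0.08],[-1,31,-27,15,0,0,0.08],[-1,31,-27,10,0,0,0.08],[-1,31,-27,10,0,0,0.08],[-1,31,-27,0,0,0,0.08],[-1,32,-28,0,0,0,0.08],[-1,32,-28,0,0,0,0],[-1,32,-28,0,0,0,0],[-1,0,0,0,0,0,0],[-1,0,0,0,0,0,0]]

```text
t: 1.3
tool_pos: [0.4866, 0.3322, 0.3789]
orientation: [0.243, -3.131, 0.001]
force: [0.0, 0.5, 0.0]
opening: 0.0928
```

```bash
python3 - <<'E'
from h import *
s=monitor.read_state();print(s["t"],s["tool_pos"],s["q"],Ro.from_rotvec(s["orientation"]).as_matrix())
W=eyes.camera_info("wrist");im=eyes.read_camera("wrist");cv2.imwrite("pics/w1.png",im[:,:,::-1])
print({k:np.round(v,3).tolist() for k,v in W.items()})
E
```

```text
1.3 [0.48656836 0.33223802 0.3788764 ] [ 5.11912414e-01  9.18406374e-02  1.26069795e+00  2.93385812e-04
  1.79047325e+00 -1.21381152e+00] [[-9.88011884e-01 -1.54371695e-01 -1.37752867e-03]
 [-1.54371219e-01  9.88012818e-01 -4.45557243e-04]
 [ 1.42979741e-03 -2.27565070e-04 -9.99998952e-01]]
{'mtx': [[357.106, 0.0, 323.965], [0.0, 357.106, 206.417], [0.0, 0.0, 1.0]], 'D': [-0.018, 0.0, 0.0, 0.0, 0.0], 'R': [[-0.154, 0.988, 0.0], [0.942, 0.147, 0.301], [0.298, 0.047, -0.954]], 't': [-0.253, -0.587, 0.375]}
```

View pics/w1.png

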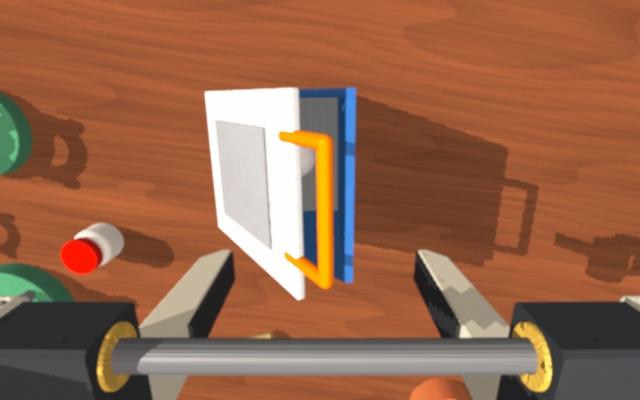

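The wrist view shows the bar centred between the jaws, from (322,137) to (328,285), with the blue back wall at u≈350.

```bash
python3 - <<'E'
from h import *
W=eyes.camera_info("wrist")
im=cv2.imread("pics/w1.png")[:,:,::-1];m=cv2.inRange(hsv(im),(10,180,150),(22,255,255));m[:,:312]=0;m[300:]=0
ys,xs=np.where(m>0);ys0=[y for y in range(150,275)]
c=[(xs[ys==y].mean(),y) for y in (145,165,210,255,278)];print(c,xs[ys==210].min(),xs[ys==210].max(),ys.min(),ys.max())
e=plane(W,c+[(324,ys.min()+3),(328,ys.max()-5)],.28);print(e)
d=e[4]-e[0];print(np.degrees(np.arctan2(d[1],d[0])))
# back wall top edge line at z=.215
b=plane(W,[(351,90),(349,280)],.215);print("back wall mid-thick ends",b)
S=eyes.camera_info("scene");print("tcp",proj(W,[monitor.read_state()["tool_pos"]-[0,0,.1]]))
E
```

```text
[(np.float64(322.2), 145), (np.float64(325.4), 165), (np.float64(325.7), 210), (np.float64(326.0), 255), (np.float64(322.3529411764706), 278)] 317 332 133 289
[[0.43691532 0.32319499 0.28      ]
 [0.45078395 0.32769979 0.28      ]
 [0.48456778 0.33328876 0.28      ]
 [0.52117271 0.33934524 0.28      ]
 [0.54158303 0.33963736 0.28      ]
 [0.43046559 0.32347536 0.28      ]
 [0.54623405 0.34496746 0.28      ]]
8.927700491008459
back wall mid-thick ends [[0.39567512 0.34138381 0.215     ]
 [0.57514895 0.371785   0.215     ]]
tcp [[325.14041986 211.2662353 ]]
```

Call:
servo_tool:
  plan:
    - [[-1,0,1,-35,0,0,0.01],[-1,0,0,-35,0,0,0],[-1,0,0,-35,0,0,0],[0,0,0,0,0,0,0],[0.8,0,0,0,0,0,0],[1,0,0,0,0,0,0],[1,0,0,0,0,0,0],[1,0,0,0,0,0,0],[1,0,0,0,0,0,0]]
  force: 15

```text
t: 2.25
tool_pos: [0.4866, 0.3342, 0.2757]
orientation: [-0.262, 3.129, 0.001]
force: [0.0, -0.2, 0.4]
opening: 0.0496
```

```bash
python3 - <<'E'
from h import *
s=monitor.read_state();print(s["t"],s["tool_pos"],s["force"],s["opening"])
x=np.array([np.cos(np.radians(99.4)),np.sin(np.radians(99.4))])
p=s["tool_pos"]+[0,0,.008]
for r in(.272,):
  a0=np.arccos((p[2]-.05)/r);print("alpha0",np.degrees(a0))
  al=np.linspace(a0,np.radians(-46),13)
  P=np.c_[np.outer(r*(np.sin(al)-np.sin(a0)),x),r*(np.cos(al)-np.cos(a0))]*1000
  print(np.round(np.diff(P,axis=0),1));print(P[-1])
E
```

```text
2.25 [0.48660525 0.33417436 0.27574843] [ 0.02354633 -0.24005485  0.39711987] 0.04956827812321818
alpha0 30.75416624407208
[[  4.4 -26.5  14. ]
 [  4.6 -27.9  11. ]
 [  4.8 -29.    7.7]
 [  4.9 -29.6   4.4]
 [  5.  -29.9   1. ]
 [  4.9 -29.9  -2.3]
 [  4.9 -29.4  -5.7]
 [  4.7 -28.6  -9. ]
 [  4.5 -27.4 -12.2]
 [  4.3 -25.9 -15.2]
 [  4.  -24.1 -18. ]
 [  3.6 -22.  -20.6]]
[  54.67322579 -330.25418503  -44.80135399]
```

Call:
servo_tool:
  plan:
    - [[1,0,0,0,0,0,0],[1,0,0,0,0,0,0],[1,0,0,0,0,0,0],[1,0,0,0,0,0,0],[1,0,0,0,0,0,0],[1,0,0,0,0,0,0],[1,0,0,0,0,0,0],[1,0,0,0,0,0,0]]
  force: 15

```text
t: 3.05
tool_pos: [0.4862, 0.3338, 0.2745]
orientation: [0.262, -3.13, 0.001]
force: [0.1, -1.1, -1.2]
opening: 0.0113
```

Call:
servo_tool:
  plan:
    - [[1,2.2,-13,7.5,0,0,0],[1,2.2,-13.5,6.5,0,0,0],[1,2.3,-14,6,0,0,0],[1,2.3,-14,5,0,0,0],[1,2.4,-14.5,4.2,0,0,0],[1,2.4,-14.5,3.5,0,0,0],[1,2.5,-15,2.6,0,0,0],[1,2.5,-15,1.8,0,0,0],[1,2.5,-15,1,0,0,0],[1,2.5,-15,0,0,0,0],[1,2.5,-15,-0.8,0,0,0],[1,2.5,-15,-1.5,0,0,0]]

```text
t: 4.25
tool_pos: [0.5152, 0.1602, 0.3138]
orientation: [-0.263, 3.127, 0.002]
force: [-5.0, -0.0, 11.6]
opening: 0.0118
```

Call:
servo_tool:
  plan:
    - [[1,2.6,-15,2,0,0,0],[1,2.6,-15,-3,0,0,0],[1,2.6,-15,-4,0,0,0],[1,2.6,-15,-5,0,0,0],[1,2.5,-14.5,-5.5,0,0,0],[1,2.5,-14,-6.5,0,0,0],[1,2.4,-13.5,-7.5,0,0,0],[1,2.3,-13,-8,0,0,0],[1,2.2,-12.5,-9,0,0,0],[1,2.1,-12,-9.5,0,0,0],[1,2,-11.5,-10.5,0,0,0],[1,0,0,0,0,0,0]]

```text
t: 5.45
tool_pos: [0.5411, 0.0065, 0.2418]
orientation: [0.259, -3.129, 0.003]
force: [-2.0, -3.6, -1.2]
opening: 0.0114
```

Force is small, so continue along the tangent to the stop.

Call:
servo_tool:
  plan:
    - [[1,2,-8,-8,0,0,0],[1,1,-4,-4,0,0,0],[1,0,-2,-2,0,0,0],[1,0,0,0,0,0,0]]

```text
t: 5.85
tool_pos: [0.5435, -0.0045, 0.2302]
orientation: [0.262, -3.129, -0.002]
force: [-10.3, 3.5, 9.8]
opening: 0.0114
```

Call:
servo_tool:
  plan:
    - [[1,-1,-2,-2,0,0,0],[1,-1,-1,-2,0,0,0],[1,0,0,0,0,0,0],[1,0,0,0,0,0,0]]

```text
t: 6.25
tool_pos: [0.5438, -0.0046, 0.2288]
orientation: [-0.266, 3.125, 0.007]
force: [-5.1, 16.4, 17.4]
opening: 0.0117
```

```bash
python3 - <<'E'
from h import *
im=eyes.read_camera("side");cv2.imwrite("pics/s2.png",im[:,:,::-1])
E
```

```text
(no output)
```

View pics/s2.png

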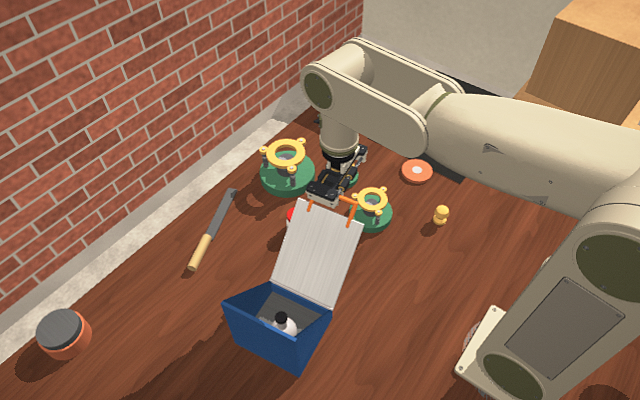

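Picture 5 shows the door fully down with the gripper at its handle and the flask exposed (cap at (281,318)). The stop gave about 17 N in y and z. I'll release and move to a tilted pre-grasp over the flask.

Call:
servo_tool:
  plan:
    - [[1,0,2,2,0,0,0],[-1,0,0,0,0,0,0],[-1,0,0,0,0,0,0],[-1,0,0,0,0,0,0],[-1,0,0,0,0,0,0],[-1,0,0,0,0,0,0],[-1,0,0,0,0,0,0],[-1,0,0,20,0,0,0],[-1,0,0,35,0,0,0],[-1,0,0,40,0,0,0],[-1,-2,10,30,0,0,-0.14],[-1,-2,15,0,0,0,-0.14]]
  force: 40

```text
t: 7.5
tool_pos: [0.5401, 0.019, 0.3589]
orientation: [0.187, 3.127, -0.0]
force: [0.3, -0.0, 0.5]
opening: 0.0916
```

Call:
servo_tool:
  plan:
    - [[-1,-3,20,0,0,0,-0.14],[-1,-3,20,0,0,0,-0.14],[-1,-3,20,0,0,0,-0.14],[-1,-3,20,0,0,0,-0.14],[-1,-3,20,0,0,0,-0.14],[-1,-3,20,0,0,0,-0.14],[-1,-3,20,0,0,0,-0.14],[-1,-3,10,0,0,0,-0.14],[-1,-2,5,0,0,0,-0.14],[-1,0,0,0,0,0,-0.03],[-1,0,0,0,0.08,0.013,0],[-1,0,0,0,0.12,0.02,0]]

```text
t: 8.7
tool_pos: [0.5123, 0.1758, 0.3536]
orientation: [-1.915, -2.282, -0.201]
force: [-1.2, -0.4, -1.5]
opening: 0.093
```

Call:
servo_tool:
  plan:
    - [[-1,0,0,0,0.12,0.02,0],[-1,0,0,0,0.12,0.02,0],[-1,0,0,0,0.12,0.02,0],[-1,0,0,0,0.043,0.007,0],[-1,0,0,0,0,0,0],[-1,0,0,0,0,0,0]]

```text
t: 9.3
tool_pos: [0.5126, 0.1738, 0.3529]
orientation: [-1.694, -2.007, -0.536]
force: [-0.4, -0.0, 0.0]
opening: 0.0929
```

```bash
python3 - <<'E'
from h import *
s=monitor.read_state();print(s["t"],s["tool_pos"],s["q"],"\n",Ro.from_rotvec(s["orientation"]).as_matrix())
W=eyes.camera_info("wrist");im=eyes.read_camera("wrist");cv2.imwrite("pics/w3.png",im[:,:,::-1])
np.savez("w3.npz",mtx=W["mtx"],D=W["D"],R=W["R"],t=W["t"])
E
```

```text
9.3 [0.51263519 0.17384986 0.35286731] [-0.15426415 -0.02824166  1.54885415  0.59152865  1.79233866 -0.23994311] 
 [[-0.13837702  0.98599167 -0.09312474]
 [ 0.80804703  0.16676868  0.56502053]
 [ 0.57263583  0.00293668 -0.8198046 ]]
```

View pics/w3.png

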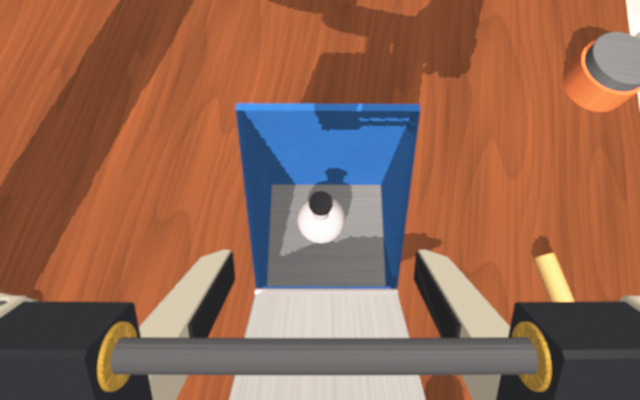

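Picture 6 shows the flask inside the open box, cap centred at about (320,203) and floor spanning u 270–384.

```bash
python3 - <<'E'
from h import *
W=dict(np.load("w3.npz"));im=cv2.imread("pics/w3.png")[:,:,::-1]
h=hsv(im);m=cv2.inRange(h,(0,0,0),(180,255,55))
k,l,st,c=cv2.connectedComponentsWithStats(m[185:250,290:350]);j=1+np.argmax(st[1:,4]);cu=c[j]+[290,185];print(cu,st[j])
Pc=plane(W,[cu],.111)[0];print("cap axis",Pc)
D=eyes.camera_info("side");im2=cv2.imread("pics/s2.png")[:,:,::-1]
m=cv2.inRange(hsv(im2),(0,0,0),(180,255,50))
k,l,st,c=cv2.connectedComponentsWithStats(m[305:332,265:300]);j=1+np.argmax(st[1:,4]);cs=c[j]+[265,305];print(cs,st[j],plane(D,[cs],.111))
print("tri",tri(W,cu,D,cs))
# ball: white blob at centre height .036
print("back top corners",plane(W,[(237,105),(419,105)],.215),"floor back",plane(W,[(272,185),(382,185)],.006))
R=Ro.from_rotvec(monitor.read_state()["orientation"]).as_matrix();z=R[:,2];p=monitor.read_state()["tool_pos"]
g=np.array([*Pc[:2],.092]);tg=g+.008*z
print("tcp target",tg,"move mm",(tg-p)*1000,"retreat100",(tg-.1*z-p)*1000)
E
```

```text
[312. 199.] [22 14  1  1  1]
cap axis [0.47863558 0.28986089 0.111     ]
[280.64655172 317.25      ] [ 10   7  12  12 116] [[0.49017385 0.28856517 0.111     ]]
tri (array([0.48292803, 0.28935981, 0.12064192]), np.float64(0.003490215375752337))
back top corners [[0.39501613 0.34231639 0.215     ]
 [0.57717383 0.37342687 0.215     ]] floor back [[0.4036345  0.33625935 0.006     ]
 [0.57344638 0.36510164 0.006     ]]
tcp target [0.47789187 0.29437986 0.0854406 ] move mm [ -34.6993595   120.01536797 -267.87727672] retreat100 [ -25.40304119   63.52819447 -185.88473013]
```

```bash
python3 - <<'E'
from h import *
W=dict(np.load("w3.npz"));im=cv2.imread("pics/w3.png")
g=cv2.cvtColor(im,cv2.COLOR_BGR2GRAY)[185:225,300:340];m=(g<75).astype(np.uint8)
k,l,st,c=cv2.connectedComponentsWithStats(m)
for j in range(1,k):print(st[j],c[j]+[300,185])
j=l[18,20];cu=c[j]+[300,185] if j else np.array([320,203.])
D=eyes.camera_info("side");Pc=plane(W,[cu],.111)[0];print(cu,Pc,tri(W,cu,D,(280.6,317.2)))
E
```

```text
[ 10   7  21  22 391] [320.18925831 202.39130435]
[320.18925831 202.39130435] [0.48935764 0.28721192 0.111     ] (array([0.4899415 , 0.28790305, 0.11027386]), np.float64(0.0006349873026507691))
```

Call:
servo_tool:
  plan:
    - [[-0.4,-3,12,-37,0,0,0],[-0.4,-3,12,-37,0,0,0],[-0.4,-3,12,-37,0,0,0],[-0.4,-3,13,-37,0,0,0],[-0.4,-2,13,-37,0,0,0],[-0.4,-2,11,-16,0,0,0],[-0.4,-2,11,-16,0,0,0],[-0.4,-2,11,-16,0,0,0],[-0.4,0,0,0,0,0,0],[-0.4,0,0,0,0,0,0]]

```text
t: 10.35
tool_pos: [0.4923, 0.2701, 0.1207]
orientation: [-1.691, -2.008, -0.537]
force: [0.4, 0.3, 0.0]
opening: 0.0652
```

```bash
python3 - <<'E'
from h import *
s=monitor.read_state();print(s["t"],s["tool_pos"],s["force"],s["opening"])
z=Ro.from_rotvec(s["orientation"]).as_matrix()[:,2];print(z)
W=eyes.camera_info("wrist");im=eyes.read_camera("wrist");cv2.imwrite("pics/w4.png",im[:,:,::-1])
g=cv2.cvtColor(im,cv2.COLOR_RGB2GRAY);m=(g<75).astype(np.uint8);u=proj(W,[(.4898,.2878,.111)])[0];print("expect",u)
k,l,st,c=cv2.connectedComponentsWithStats(m)
for j in range(1,k):
    if np.linalg.norm(c[j]-u)<60 and st[j][4]>100:print(st[j],c[j],plane(W,[c[j]],.111))
g=np.array([.4898,.2878,.092]);print((g+.008*z-s["tool_pos"])*1000)
E
```

```text
10.35 [0.49233175 0.27010024 0.12070138] [0.3606611  0.25657459 0.04016501] 0.06517892985359168
[-0.09434108  0.56552906 -0.81931474]
expect [325.09181461 242.67341917]
[ 298  218   53   49 1894] [323.48468849 240.75818374] [[0.48878613 0.28867386 0.111     ]]
[ -3.28648339  22.22399498 -35.25589587]
```

View pics/w4.png

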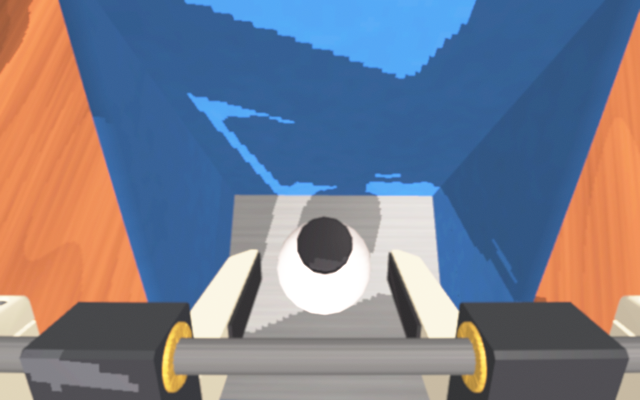

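Picture 7 shows the flask cap centred between the jaws at (324,242), axis at about (0.489,0.2885). I'll advance and grip.

Call:
servo_tool:
  plan:
    - [[-0.4,-1,6,-9,0,0,0],[-0.4,-1,6,-9,0,0,0],[-0.4,-1,6,-9,0,0,0],[-0.4,-1,5,-8,0,0,0],[-0.4,0,0,0,0,0,0],[1,0,0,0,0,0,0],[1,0,0,0,0,0,0],[1,0,0,0,0,0,0],[1,0,0,0,0,0,0],[1,0,0,0,0,0,0],[1,0,0,0,0,0,0],[1,0,0,0,0,0,0]]
  force: 45

```text
t: 11.6
tool_pos: [0.4886, 0.2925, 0.0852]
orientation: [-1.694, -2.005, -0.537]
force: [0.2, -0.2, 1.5]
opening: 0.0272
```

Call:
servo_tool:
  plan:
    - [[1,0,0,0,0,0,0],[1,0,0,0,0,0,0],[1,0,0,0,0,0,0]]

```text
t: 11.9
tool_pos: [0.4886, 0.2926, 0.0852]
orientation: [-1.694, -2.005, -0.537]
force: [-0.3, -0.0, 3.1]
opening: 0.0273
```

```bash
python3 - <<'E'
from h import *
im=eyes.read_camera("wrist")[:,:,::-1]
cv2.imwrite("pics/w5.png",cv2.resize(im[190:330,220:440],None,fx=3,fy=3,interpolation=cv2.INTER_CUBIC))
E
```

```text
(no output)
```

View pics/w5.png

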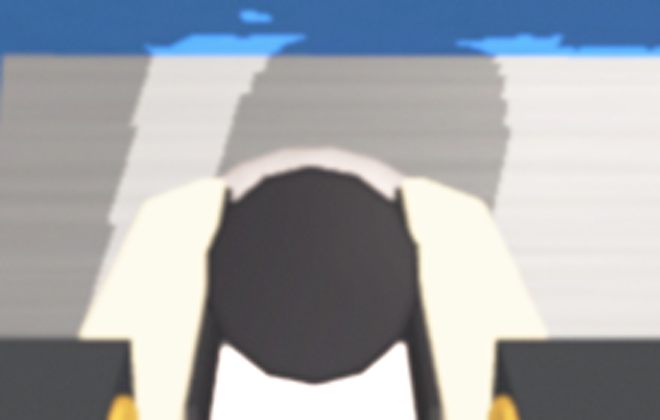

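Picture 8 shows the upper pads catching the cap off-centre. I'll regrip centred on the cap, 16 mm higher.

Call:
servo_tool:
  plan:
    - [[-0.4,0,0,0,0,0,0],[-0.4,0,0,0,0,0,0],[-0.4,0,0,0,0,0,0],[-0.4,0,0,0,0,0,0],[-0.4,0,0,0,0,0,0],[-0.4,0,0,8,0,0,0],[-0.4,0,0,9,0,0,0],[-0.4,0,0,0,0,0,0],[-0.4,0,0,0,0,0,0]]
  force: 50

```text
t: 12.85
tool_pos: [0.4889, 0.2925, 0.1027]
orientation: [-1.694, -2.006, -0.538]
force: [-0.4, -0.1, 0.2]
opening: 0.0651
```

```bash
python3 - <<'E'
from h import *
s=monitor.read_state();print(s["t"],s["tool_pos"],s["force"],s["opening"])
z=Ro.from_rotvec(s["orientation"]).as_matrix()[:,2]
W=eyes.camera_info("wrist");im=eyes.read_camera("wrist")
g=cv2.cvtColor(im,cv2.COLOR_RGB2GRAY);m=(g<75).astype(np.uint8);u=proj(W,[(.489,.288,.111)])[0];print(u)
k,l,st,c=cv2.connectedComponentsWithStats(m)
for j in range(1,k):
    if np.linalg.norm(c[j]-u)<60 and st[j][4]>300:
        P=plane(W,[c[j]],.111)[0];print(st[j],c[j],P,"move",(np.r_[P[:2],.108]+.008*z-s["tool_pos"])*1000)
E
```

```text
12.85 [0.48891243 0.29250827 0.10270098] [-0.35396289 -0.13742688  0.2323791 ] 0.06505903785270155
[322.86210356 282.27771583]
[ 294  255   60   47 2085] [321.38081535 279.4028777 ] [0.48810209 0.28918109 0.111     ] move [-1.55137548  1.20223256 -1.25348566]
```

Call:
servo_tool:
  plan:
    - [[-0.4,-1.5,0.5,-1,0,0,0],[1,0,0,0,0,0,0],[1,0,0,0,0,0,0],[1,0,0,0,0,0,0],[1,0,0,0,0,0,0],[1,0,0,0,0,0,0],[1,0,0,0,0,0,0],[1,0,0,0,0,0,0],[1,0,0,0,0,0,0],[1,0,0,0,0,0,0]]

```text
t: 13.9
tool_pos: [0.487, 0.293, 0.101]
orientation: [-1.694, -2.005, -0.537]
force: [1.2, 0.0, -1.0]
opening: 0.0284
```

Call:
servo_tool:
  plan:
    - [[1,0,0,5,0,0,0],[1,0,0,15,0,0,0],[1,0,0,20,0,0,0],[1,0,0,0,0,0,0],[1,0,0,0,0,0,0]]

```text
t: 14.4
tool_pos: [0.4874, 0.293, 0.1416]
orientation: [-1.694, -2.007, -0.538]
force: [-0.3, 0.0, -2.7]
opening: 0.0288
```

Call:
servo_tool:
  plan:
    - [[1,0,0,30,0,0,0],[1,0,0,40,0,0,0],[1,0,0,45,0,0,0],[1,0,0,45,0,0,0],[1,0,0,40,0,0,0],[1,-2,-10,10,0,0,0],[1,-6,-25,0,0,0,0],[1,-7,-30,0,0,0,0],[1,-7,-30,0,0,0,0],[1,-7,-30,0,0,0,0],[1,-7,-30,0,0,0,0],[1,-7,-30,0,0,0,0]]

```text
t: 15.6
tool_pos: [0.4427, 0.1066, 0.3487]
orientation: [-1.693, -2.002, -0.535]
force: [0.9, 0.0, -2.4]
opening: 0.0288
```

Call:
servo_tool:
  plan:
    - [[1,-7,-30,0,0,0,0],[1,-7,-30,0,0,0,0],[1,-7,-30,0,0,0,0],[1,-7,-30,0,0,0,0],[1,-7,-30,0,0,0,0],[1,-7,-24,0,0,0,0],[1,-2,-9,0,0,0,0],[1,0,0,0,0,0,0],[1,0,0,0,0,0,0],[1,0,0,0,0,0,0]]

```text
t: 16.6
tool_pos: [0.3999, -0.0741, 0.3507]
orientation: [-1.692, -2.006, -0.537]
force: [-0.8, 0.4, -3.2]
opening: 0.0291
```

```bash
python3 - <<'E'
from h import *
s=monitor.read_state();print(s["t"],s["tool_pos"],s["force"],s["opening"],s["q"])
a=eyes.read_camera("scene")[:,:,::-1];cv2.imwrite("pics/sc6.png",a)
E
```

```text
16.6 [ 0.3999476  -0.07408583  0.35068057] [-0.79304502  0.402275   -3.1698509 ] 0.02906567580468797 [-0.67403713 -0.10961946  1.63121493  0.44867815  2.05695893 -0.7196232 ]
```

View pics/sc6.png

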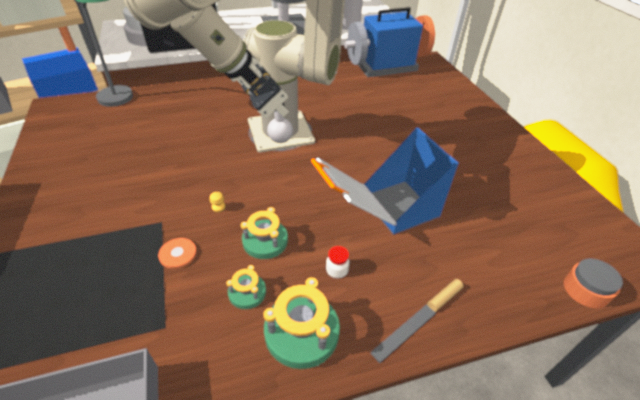

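Picture 9 shows the box empty with the door down, and the flask hanging upright at (280,128). The bench below it is clear, so I'll set it down there.

Call:
servo_tool:
  plan:
    - [[1,0,0,-30,0,0,0],[1,0,0,-45,0,0,0],[1,0,0,-45,0,0,0],[1,0,0,-45,0,0,0],[1,0,0,-45,0,0,0],[1,0,0,-25,0,0,0],[1,0,0,-10,0,0,0],[1,0,0,-3,0,0,0],[1,0,0,-3,0,0,0],[1,0,0,0,0,0,0],[1,0,0,0,0,0,0]]

```text
t: 17.75
tool_pos: [0.4007, -0.0756, 0.1011]
orientation: [-1.695, -2.008, -0.537]
force: [-0.1, -0.2, -2.0]
opening: 0.0286
```

Call:
servo_tool:
  plan:
    - [[1,0,0,-2,0,0,0],[1,0,0,-2,0,0,0],[1,0,0,-1,0,0,0],[1,0,0,0,0,0,0],[1,0,0,0,0,0,0]]

```text
t: 18.25
tool_pos: [0.3999, -0.075, 0.095]
orientation: [-1.694, -2.005, -0.537]
force: [0.2, 0.3, -2.4]
opening: 0.0287
```

Call:
servo_tool:
  plan:
    - [[1,0,0,-1,0,0,0],[1,0,0,-1,0,0,0],[1,0,0,0,0,0,0]]

```text
t: 18.55
tool_pos: [0.4006, -0.0751, 0.0947]
orientation: [-1.693, -2.006, -0.539]
force: [-1.1, -0.5, 12.7]
opening: 0.0286
```

Call:
servo_tool:
  plan:
    - [[1,0,0,1,0,0,0],[-0.3,0,0,0,0,0,0],[-0.3,0,0,0,0,0,0],[-0.3,0,0,0,0,0,0],[-0.3,0,0,0,0,0,0],[-0.3,0,0,0,0,0,0],[-0.3,0,0,0,0,0,0],[-0.3,1,-6,9,0,0,0],[-0.3,2,-11,16,0,0,0],[-0.3,3,-20,28,0,0,0],[-0.3,3,-20,29,0,0,0],[-0.3,0,0,40,0,0,0]]

```text
t: 19.75
tool_pos: [0.4085, -0.1337, 0.2167]
orientation: [-1.695, -2.003, -0.536]
force: [0.5, -0.3, 0.1]
opening: 0.0609
```

Call:
servo_tool:
  plan:
    - [[-0.3,0,0,45,-0.121,-0.02,0],[-0.3,0,0,45,-0.121,-0.02,0],[-0.3,8,8,45,-0.121,-0.02,0],[-0.3,14,14,9,-0.121,-0.02,0],[-0.3,14,14,0,-0.119,-0.02,0],[-0.3,14,14,0,0,0,0.14],[-0.3,14,14,0,0,0,0.14],[-0.3,14,14,0,0,0,0.14],[-0.3,14,13,0,0,0,0.14],[-0.3,14,13,0,0,0,0.14],[-0.3,14,13,0,0,0,0.14],[-0.3,14,12,0,0,0,0.14]]

```text
t: 20.95
tool_pos: [0.5433, -0.0026, 0.3607]
orientation: [0.651, 3.073, 0.0]
force: [-0.1, -0.0, 0.5]
opening: 0.0606
```

Call:
servo_tool:
  plan:
    - [[-0.3,0,0,0,0,0,0.14],[-0.3,0,0,0,0,0,0.14],[-0.3,0,0,0,0,0,0.14],[-0.3,0,0,0,0,0,0.14],[-0.3,0,0,0,0,0,0.03],[-0.3,0,0,0,0,0,0],[-0.3,0,0,0,0,0,0]]

```text
t: 21.65
tool_pos: [0.5429, -0.0031, 0.3602]
orientation: [-0.257, 3.131, -0.0]
force: [0.6, -0.1, -0.2]
opening: 0.0604
```

```bash
python3 - <<'E'
from h import *
s=monitor.read_state();print(s["t"],s["tool_pos"],s["force"],s["opening"],"\n",Ro.from_rotvec(s["orientation"]).as_matrix())
W=eyes.camera_info("wrist");im=eyes.read_camera("wrist");cv2.imwrite("pics/w7.png",im[:,:,::-1])
m=cv2.inRange(hsv(im),(8,180,130),(22,255,255));k,l,st,c=cv2.connectedComponentsWithStats(m)
for j in range(1,k):
    if st[j][4]>300: print(st[j],c[j],plane(W,[c[j]],.237))
print("expect",proj(W,[(.5435,-.0045,.237)]))
E
```

```text
21.65 [ 0.54287487 -0.00313043  0.36022366] [ 0.6279177  -0.0741189  -0.21608717] 0.06043542334828185 
 [[-9.86636783e-01 -1.62935014e-01  1.98907681e-04]
 [-1.62935018e-01  9.86636802e-01 -3.83337218e-06]
 [-1.95625048e-04 -3.61911727e-05 -9.99999980e-01]]
[ 313  126   64  151 3450] [330.08463768 195.61623188] [[ 5.36717371e-01 -7.90883879e-06  2.37000000e-01]]
expect [[323.27625561 202.63458825]]
```

Call:
servo_tool:
  plan:
    - [[-0.3,0,0,-40,0,0,0],[-0.3,0,-1,-45,0,0,0],[-0.3,0,0,-35,0,0,0],[-0.3,0,0,-11,0,0,0],[-0.3,0,0,0,0,0,0],[1,0,0,0,0,0,0],[1,0,0,0,0,0,0],[1,0,0,0,0,0,0],[1,0,0,0,0,0,0],[1,0,0,0,0,0,0],[1,0,0,0,0,0,0],[1,0,0,0,0,0,0]]
  force: 15

```text
t: 22.9
tool_pos: [0.543, -0.0044, 0.2291]
orientation: [-0.262, 3.13, -0.001]
force: [0.4, -1.4, 0.2]
opening: 0.0108
```

Call:
servo_tool:
  plan:
    - [[1,0,0,0,0,0,0],[1,0,0,0,0,0,0],[1,0,0,0,0,0,0]]

```text
t: 23.2
tool_pos: [0.543, -0.0043, 0.2291]
orientation: [-0.262, 3.13, -0.001]
force: [0.3, -2.4, 1.1]
opening: 0.0115
```

```bash
python3 - <<'E'
from h import *
s=monitor.read_state();print(s["t"],s["tool_pos"],s["force"],s["opening"])
x=np.array([np.cos(np.radians(99.4)),np.sin(np.radians(99.4))])
al=np.radians(np.linspace(-46,44,25));r=.272
P=np.c_[np.outer(r*np.sin(al),x),r*np.cos(al)]*1000
print(np.round(np.diff(P,axis=0),1).tolist());print(s["tool_pos"]+(P[-1]-P[0])/1000)
E
```

```text
23.2 [ 0.54297039 -0.00434301  0.22908131] [ 0.29323636 -2.37164754  1.05725375] 0.01154648204383062
[[-2.1, 12.6, 12.4], [-2.2, 13.4, 11.5], [-2.3, 14.1, 10.6], [-2.4, 14.7, 9.7], [-2.5, 15.3, 8.7], [-2.6, 15.9, 7.6], [-2.7, 16.3, 6.6], [-2.8, 16.7, 5.5], [-2.8, 17.0, 4.3], [-2.9, 17.3, 3.2], [-2.9, 17.4, 2.1], [-2.9, 17.5, 0.9], [-2.9, 17.6, -0.3], [-2.9, 17.5, -1.4], [-2.9, 17.4, -2.6], [-2.8, 17.2, -3.7], [-2.8, 16.9, -4.9], [-2.7, 16.5, -6.0], [-2.7, 16.1, -7.1], [-2.6, 15.6, -8.1], [-2.5, 15.1, -9.1], [-2.4, 14.5, -10.1], [-2.3, 13.8, -11.0], [-2.2, 13.0, -11.9]]
[0.480154   0.37510005 0.23579465]
```

Call:
servo_tool:
  plan:
    - [[1,-2.1,12.6,12.4,0,0,0],[1,-2.2,13.4,11.5,0,0,0],[1,-2.3,14.1,10.6,0,0,0],[1,-2.4,14.7,9.7,0,0,0],[1,-2.5,15.3,8.7,0,0,0],[1,-2.6,15.9,7.6,0,0,0],[1,-2.7,16.3,6.6,0,0,0],[1,-2.8,16.7,5.5,0,0,0],[1,-2.8,17,4.3,0,0,0],[1,-2.9,17.3,3.2,0,0,0],[1,-2.9,17.4,2.1,0,0,0],[1,-2.9,17.5,0.9,0,0,0]]

```text
t: 24.4
tool_pos: [0.512, 0.1847, 0.3129]
orientation: [-0.261, 3.129, -0.0]
force: [2.7, -3.0, 2.6]
opening: 0.0115
```

Call:
servo_tool:
  plan:
    - [[1,-2.9,17.6,-0.3,0,0,0],[1,-2.9,17.5,-1.4,0,0,0],[1,-2.9,17.4,-2.6,0,0,0],[1,-2.8,17.2,-3.7,0,0,0],[1,-2.8,16.9,-4.9,0,0,0],[1,-2.7,16.5,-6,0,0,0],[1,-2.7,16.1,-7.1,0,0,0],[1,-2.6,15.6,-8.1,0,0,0],[1,-2.5,15.1,-9.1,0,0,0],[1,-2.4,14.5,-10.1,0,0,0],[1,0,0,0,0,0,0],[1,0,0,0,0,0,0]]

```text
t: 25.6
tool_pos: [0.4838, 0.3502, 0.2573]
orientation: [0.264, -3.129, -0.001]
force: [2.2, 2.9, -2.0]
opening: 0.0112
```

Call:
servo_tool:
  plan:
    - [[1,-2,13,-10.5,0,0,0],[1,-1,9,-8,0,0,0],[1,-1,4,-4,0,0,0],[1,0,0,0,0,0,0],[1,0,0,0,0,0,0]]

```text
t: 26.1
tool_pos: [0.4801, 0.375, 0.2354]
orientation: [0.263, -3.129, -0.0]
force: [-2.2, 2.0, -2.5]
opening: 0.0115
```

Call:
servo_tool:
  plan:
    - [[1,0,2,-2,0,0,0],[1,0,1.5,-1.5,0,0,0],[1,0,0,0,0,0,0]]

```text
t: 26.4
tool_pos: [0.4808, 0.3754, 0.2347]
orientation: [0.259, -3.131, 0.007]
force: [-7.6, -16.9, 15.7]
opening: 0.0115
```

Call:
servo_tool:
  plan:
    - [[1,0,-1.5,1.5,0,0,0],[-0.3,0,0,0,0,0,0],[-0.3,0,0,0,0,0,0],[-0.3,0,0,0,0,0,0],[-0.3,0,0,0,0,0,0],[-0.3,0,0,0,0,0,0],[-0.3,0,0,0,0,0,0],[-0.3,0,0,20,0,0,0],[-0.3,0,0,35,0,0,0],[-0.3,0,0,40,0,0,0],[-0.3,-5,-25,20,0,0,0],[-0.3,-5,-30,0,0,0,-0.1]]

```text
t: 27.6
tool_pos: [0.4715, 0.3225, 0.3538]
orientation: [-0.107, 3.134, 0.005]
force: [0.9, 0.1, -0.2]
opening: 0.0604
```

Call:
servo_tool:
  plan:
    - [[-0.3,-7,-40,0,0,0,-0.1],[-0.3,-7,-40,0,0,0,-0.1],[-0.3,-7,-40,0,0,0,-0.1],[-0.3,-7,-40,0,0,0,-0.1],[-0.3,-7,-40,0,0,0,-0.1],[-0.3,-7,-40,0,0,0,-0.1],[-0.3,-7,-40,0,0,0,0],[-0.3,-7,-40,0,0,0,0],[-0.3,-7,-40,-20,0,0,0],[-0.3,-8,-36,-40,0,0,0],[-0.3,0,0,0,0,0,0],[-0.3,0,0,0,0,0,0]]

```text
t: 28.8
tool_pos: [0.3997, -0.0718, 0.292]
orientation: [-0.83, -3.028, -0.001]
force: [0.3, 0.8, 0.9]
opening: 0.0605
```

```bash
python3 - <<'E'
from h import *
s=monitor.read_state();print(s["t"],s["tool_pos"],s["force"],s["opening"],s["q"],"\n",Ro.from_rotvec(s["orientation"]).as_matrix())
W=eyes.camera_info("wrist");im=eyes.read_camera("wrist")
g=cv2.cvtColor(im,cv2.COLOR_RGB2GRAY);m=(g<75).astype(np.uint8);u=proj(W,[(.4,-.079,.105)])[0];print("expect",u)
k,l,st,c=cv2.connectedComponentsWithStats(m)
for j in range(1,k):
    if np.linalg.norm(c[j]-u)<60 and st[j][4]>80:print(st[j],c[j],plane(W,[c[j]],.106))
b=eyes.read_camera("side")[:,:,::-1]
a=cv2.resize(im[:,:,::-1],(400,250));b=cv2.resize(b[180:380,200:440],(400,333))
o=np.zeros((333,800,3),np.uint8);o[:250,:400]=a;o[:,400:]=b;cv2.imwrite("pics/w8.png",o)
E
```

```text
28.8 [ 0.39968826 -0.07175661  0.29203569] [0.33970378 0.84721393 0.92251929] 0.06052427531569642 [-3.04470136e-01 -4.28860697e-01  1.88032827e+00  4.54656543e-04
  1.69147983e+00 -1.33991247e+00] 
 [[-8.60115037e-01  5.10098799e-01 -1.15713867e-03]
 [ 5.10098129e-01  8.60115805e-01  8.36730214e-04]
 [ 1.42208834e-03  1.29429967e-04 -9.99998980e-01]]
expect [318.58696718 186.93517208]
[305 176  26  29 619] [317.64943457 190.20193861] [[ 0.40217374 -0.08137015  0.106     ]]
```

View pics/w8.png

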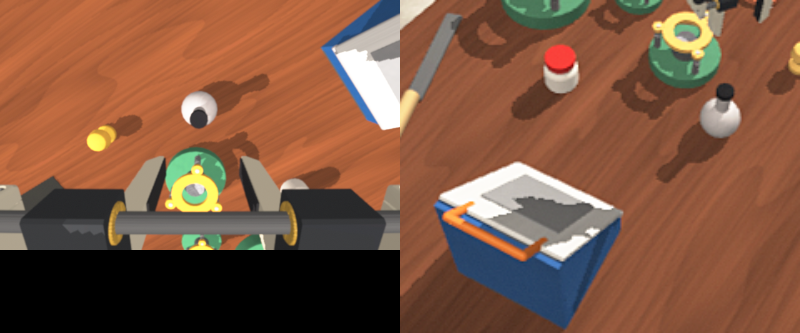

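Picture 10 shows the door shut, the flask standing upright at (0.402,-0.081), and the ring visible. I'll measure the ring hole.

```bash
cat > ring.py <<'E'
from h import *
def ring(im,info,name):
    m=cv2.inRange(hsv(im),(18,90,90),(34,255,255))
    cs,hi=cv2.findContours(m,cv2.RETR_CCOMP,cv2.CHAIN_APPROX_NONE)
    for c,h in zip(cs,hi[0]):
        if h[3]>=0 and cv2.contourArea(c)>20:
            w=plane(info,c.reshape(-1,2),.085);w1=plane(info,c.reshape(-1,2),.075)
            (cx,cy),r=cv2.minEnclosingCircle(np.float32(w[:,:2]*1000))
            print(name,"top",w[:,:2].max(0)*.5+w[:,:2].min(0)*.5,"ext",np.ptp(w,axis=0)[:2],"n",len(c),"circ",cx,cy,r)
E
python3 - <<'E'
from ring import *
for n in("scene","side"):
    ring(cv2.imread(f"pics/{n}0.png")[:,:,::-1],eyes.camera_info(n),n)
W=eyes.camera_info("wrist");ring(eyes.read_camera("wrist"),W,"wrist")
E
```

```text
scene top [ 0.87843872 -0.10223734] ext [0.0147935  0.01483066] n 16 circ 878.329345703125 -102.2808609008789 7.715913772583008
scene top [ 0.80736559 -0.20676024] ext [0.01606023 0.01409736] n 16 circ 807.3161010742188 -206.66372680664062 8.079689979553223
scene top [ 0.81699556 -0.13474909] ext [0.06872139 0.06994358] n 80 circ 816.6919555664062 -134.8395538330078 35.1820182800293
scene top [ 0.75252609 -0.0923971 ] ext [0.01575994 0.01476964] n 15 circ 752.6502075195312 -91.8972396850586 8.050314903259277
scene top [ 0.70351262 -0.2457025 ] ext [0.0355906  0.03621057] n 36 circ 703.1257934570312 -245.93960571289062 18.343381881713867
scene top [ 0.53138731 -0.16766253] ext [0.04910816 0.04712605] n 44 circ 531.23779296875 -166.40701293945312 25.04625129699707
side top [ 0.52957937 -0.16430139] ext [0.05179093 0.05439328] n 50 circ 530.82763671875 -164.48484802246094 27.95009994506836
side top [ 0.67668544 -0.22494201] ext [0.03723662 0.04076646] n 30 circ 676.363037109375 -224.44882202148438 21.160371780395508
side top [ 0.85447598 -0.1593421 ] ext [0.07343434 0.07661799] n 74 circ 856.0830688476562 -158.30470275878906 39.364261627197266
wrist top [ 0.63737279 -0.21522265] ext [0.00897492 0.00747966] n 15 circ 637.3643798828125 -214.7593536376953 4.50773811340332
wrist top [ 0.5775175  -0.14716623] ext [0.01123266 0.00974872] n 21 circ 577.5175170898438 -147.51695251464844 5.6303935050964355
wrist top [ 0.52510184 -0.21856403] ext [0.01015667 0.00985582] n 20 circ 525.398193359375 -218.6779022216797 5.388076305389404
wrist top [ 0.52779243 -0.16612488] ext [0.0465817  0.04752075] n 106 circ 527.5697021484375 -165.9826202392578 24.623300552368164
wrist top [ 0.48950571 -0.13762572] ext [0.0099469  0.00982819] n 22 circ 489.3458557128906 -137.5331573486328 5.187768936157227
```

Call:
servo_tool:
  plan:
    - [[-0.3,1,-4,-30,0,0,0],[-0.3,1,-5,-40,0,0,0],[-0.3,0,0,-40,0,0,0],[-0.3,0,0,0,0,0,0],[-0.3,0,0,0,0,0,0]]

```text
t: 29.45
tool_pos: [0.4028, -0.0798, 0.1839]
orientation: [0.825, 3.031, 0.0]
force: [0.6, 0.2, 0.8]
opening: 0.0605
```

```bash
python3 - <<'E'
from h import *
s=monitor.read_state();print(s["t"],s["tool_pos"])
W=eyes.camera_info("wrist");im=eyes.read_camera("wrist")
g=cv2.cvtColor(im,cv2.COLOR_RGB2GRAY);m=(g<75).astype(np.uint8);u=proj(W,[(.402,-.081,.106)])[0];print("expect",u)
k,l,st,c=cv2.connectedComponentsWithStats(m)
for j in range(1,k):
    if np.linalg.norm(c[j]-u)<60 and st[j][4]>80:print(st[j],c[j],plane(W,[c[j]],.106))
E
```

```text
29.45 [ 0.40275167 -0.07976399  0.1838995 ]
expect [323.02077585 220.29344034]
[ 303  200   40   42 1343] [322.66716307 220.76545048] [[ 0.40217584 -0.08138927  0.106     ]]
```

Call:
servo_tool:
  plan:
    - [[-0.3,-0.5,-1.5,-30,0,0,0],[-0.3,0,0,-38,0,0,0],[-0.3,0,0,-20,0,0,0],[-0.3,0,0,0,0,0,0],[1,0,0,0,0,0,0],[1,0,0,0,0,0,0],[1,0,0,0,0,0,0],[1,0,0,0,0,0,0],[1,0,0,0,0,0,0],[1,0,0,0,0,0,0],[1,0,0,0,0,0,0],[1,0,0,0,0,0,0]]
  force: 55

```text
t: 30.7
tool_pos: [0.4026, -0.0822, 0.0955]
orientation: [0.827, 3.029, 0.0]
force: [0.5, 0.4, 6.9]
opening: 0.0287
```

Call:
servo_tool:
  plan:
    - [[1,0,0,5,0,0,0],[1,0,0,20,0,0,0],[1,0,0,40,0,0,0],[1,0,0,45,0,0,0],[1,0,0,0,0,0,0],[1,0,0,0,0,0,0]]

```text
t: 31.3
tool_pos: [0.4021, -0.0822, 0.2051]
orientation: [0.827, 3.029, -0.0]
force: [-0.2, -0.0, -3.7]
opening: 0.0289
```

Call:
servo_tool:
  plan:
    - [[1,8.8,-5.5,5,0,0,0],[1,20,-13,0,0,0,0],[1,25,-17,0,0,0,0],[1,25,-17,0,0,0,0],[1,25,-17,0,0,0,0],[1,18,-12,0,0,0,0],[1,7,-4,0,0,0,0],[1,0,0,0,0,0,0],[1,0,0,-10,0,0,0],[1,0,0,-5,0,0,0],[1,0,0,0,0,0,0]]

```text
t: 32.4
tool_pos: [0.5291, -0.1666, 0.1928]
orientation: [-0.826, -3.028, -0.001]
force: [-0.2, 0.5, -2.3]
opening: 0.029
```

```bash
python3 - <<'E'
from h import *
s=monitor.read_state();print(s["t"],s["tool_pos"],s["force"])
S=eyes.read_camera("scene")[:,:,::-1];D=eyes.read_camera("side")[:,:,::-1]
a=cv2.resize(S[130:280,200:350],(400,400),interpolation=cv2.INTER_CUBIC);b=cv2.resize(D[110:260,300:450],(400,400),interpolation=cv2.INTER_CUBIC)
cv2.imwrite("pics/st.png",np.hstack([a,b]))
E
```

```text
32.4 [ 0.52911278 -0.16661343  0.19277045] [-0.17430938  0.48255228 -2.34545545]
```

View pics/st.png

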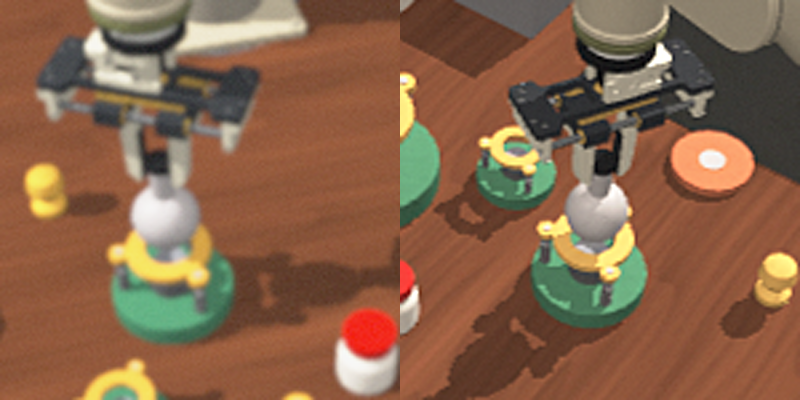

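Picture 11 shows the flask upright and centred above the ring. I'll lower it.

Call:
servo_tool:
  plan:
    - [[1,1.5,-0.5,-8,0,0,0],[1,0,0,-6,0,0,0],[1,0,0,-3,0,0,0],[1,0,0,-2,0,0,0],[1,0,0,-2,0,0,0],[1,0,0,0,0,0,0],[1,0,0,0,0,0,0]]

```text
t: 33.2
tool_pos: [0.5323, -0.1682, 0.174]
orientation: [0.827, 3.03, -0.0]
force: [-0.7, 0.6, 0.1]
opening: 0.0288
```

Call:
servo_tool:
  plan:
    - [[1,-0.5,0.5,-2,0,0,0],[1,0,0,-2,0,0,0],[1,0,0,-2,0,0,0],[1,0,0,0,0,0,0],[1,0,0,0,0,0,0]]

```text
t: 33.7
tool_pos: [0.5316, -0.1676, 0.1677]
orientation: [0.827, 3.03, -0.0]
force: [-1.9, -0.2, 4.7]
opening: 0.0283
```

Call:
servo_tool:
  plan:
    - [[1,0,0,-2,0,0,0],[1,0,0,-2,0,0,0],[1,0,0,0,0,0,0],[1,0,0,0,0,0,0]]

```text
t: 34.1
tool_pos: [0.5317, -0.1677, 0.164]
orientation: [0.827, 3.03, -0.0]
force: [-1.8, 0.4, 6.1]
opening: 0.0288
```

Call:
servo_tool:
  plan:
    - [[1,0,0,-2,0,0,0],[1,0,0,-1,0,0,0],[1,0,0,0,0,0,0],[1,0,0,0,0,0,0]]

```text
t: 34.5
tool_pos: [0.5319, -0.1678, 0.1613]
orientation: [0.827, 3.03, -0.0]
force: [-3.0, -0.7, 7.7]
opening: 0.0288
```

Call:
servo_tool:
  plan:
    - [[1,0.5,0,-1,0,0,0],[1,0,0,-1,0,0,0],[1,0,0,0,0,0,0],[1,0,0,0,0,0,0]]

```text
t: 34.9
tool_pos: [0.5324, -0.1679, 0.1595]
orientation: [0.827, 3.03, -0.001]
force: [-3.3, -0.7, 8.5]
opening: 0.0285
```

Call:
servo_tool:
  plan:
    - [[1,0,0,-1,0,0,0],[1,0,0,0,0,0,0],[1,0,0,0,0,0,0]]

```text
t: 35.2
tool_pos: [0.5325, -0.1679, 0.1586]
orientation: [0.827, 3.029, -0.001]
force: [-3.5, -0.7, 9.3]
opening: 0.0291
```

Call:
servo_tool:
  plan:
    - [[1,0,0,-1,0,0,0],[1,0,0,0,0,0,0],[1,0,0,0,0,0,0]]

```text
t: 35.5
tool_pos: [0.533, -0.1681, 0.1586]
orientation: [0.827, 3.028, -0.001]
force: [-4.0, -0.6, 14.4]
opening: 0.029
```

Call:
servo_tool:
  plan:
    - [[1,-1.5,0,0,0,0,0],[1,0,0,-1,0,0,0],[1,0,0,0,0,0,0],[1,0,0,0,0,0,0],[1,0,0,0,0,0,0]]

```text
t: 36.0
tool_pos: [0.5322, -0.168, 0.1585]
orientation: [0.826, 3.026, -0.001]
force: [-3.8, 1.4, 17.4]
opening: 0.0289
```

```bash
python3 - <<'E'
from h import *
s=monitor.read_state();print(s["t"],s["tool_pos"],s["force"],s["opening"],s["wrist_torque"])
S=eyes.read_camera("scene")[:,:,::-1];D=eyes.read_camera("side")[:,:,::-1]
a=cv2.resize(S[100:280,200:470],(400,267),interpolation=cv2.INTER_CUBIC);b=cv2.resize(D[110:260,300:450],(400,400),interpolation=cv2.INTER_CUBIC)
o=np.zeros((400,800,3),np.uint8);o[:267,:400]=a;o[:,400:]=b;cv2.imwrite("pics/end.png",o)
E
```

```text
36.0 [ 0.53220575 -0.16802354  0.15848446] [-3.76640423  1.42025504 17.38475104] 0.028895359388979032 [0.11787313 0.73057547 0.00137412]
```

View pics/end.png

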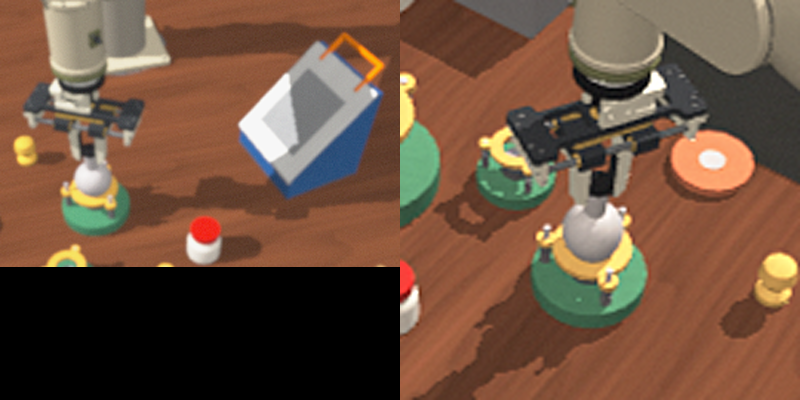

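Picture 12 shows the ring pressed below the pin tops, the flask upright and held, the door shut, and the other objects in place.

```bash
python3 -c "
from plant import job,monitor
print(job.close_job(),monitor.read_state()['force'])"
```

```text
the job is handed in; nothing more can be done
the job is handed in; nothing more can be done
```

I did every step in the order asked and handed the job in at about 36 s, still holding the flask pressed down in the ring. No verdict is reported.

1. **Door open:** I pulled the door down until it met its stop, which pushed back with about 17 N in both y and z.
2. **Flask out:** I lifted the flask out by its cap with a tilted grip and stood it on clear bench. My first grip caught the cap off-centre, so I let go and gripped again before lifting.
3. **Door shut:** I pushed the door shut against its stop, again with about 17 N, and a later picture showed it shut.
4. **Flask seated:** I picked the flask up again from straight above by its cap and lowered it into the ring of the medium stand, the one whose hole measured 50 mm. I then pressed it down.

**Last checks:** The tool came down about 15 mm and stopped at z 0.1585, where the force jumped from 9 to 14 N, so the foot is on the pad. At hand-in it was pressing with 17 N and gripping at 55 N. The last picture shows the flask upright, the ring down below the pin tops and the door shut. The jar, disc and finial looked to be where they started.

**Small disagreement:** About 4 N of sideways force remained at the wrist, so the flask is probably held about 1–2 mm off the stand's centre.

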